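# Set and lock the threading head

### The arm

A 6-joint arm with a two-finger parallel gripper is mounted at the origin on the work surface. World frame = base frame: x ahead of the robot, y to its left, z up, the work surface at z = 0. Lengths are in m, angles in rad, forces in N, time in s.
With the tool pointing down it reaches from about 0.375 to 0.925 m from the base axis. Payload 5.7 kg.
Tool frame: the origin (TCP) lies midway between the tips of the shut fingers; the grasp point (between the pads) lies 19 mm behind it; x points along the fingers, y is the direction in which the jaws open and shut, and the axes are right-handed (so a half turn about x gives the same grasp; the last joint's range is limited). The gripper opens to 88 mm and grips with 3 to 60 N. Pads are 20 mm wide; open, the fingers measure 115 mm over their backs; the gripper's body (75 mm by 178 mm) begins 61 mm behind the grasp point.
Start: joints at [1.186, 0.359, 1.51, -0, 1.272, -0.115], TCP at [0.16, 0.578, 0.223] pointing down, gripper open.
Joint ranges: [-2.97, 2.97], [-1.01, 2.36], [0.21, 2.38], [-0.96, 4.11], [0.2, 2.71], [-2.98, 2.98]. Speed limits (rad/s): [2.39, 2.39, 3.14, 3.14, 3.14, 3.14].

### API

Orientations are given as a unit quaternion [x, y, z, w].
In Python, from station import manip gives the robot as it stands. Calls block until the motion is done:
- manip.goto(position, orientation): joint-space move of the TCP to a pose.
- manip.servo_line(position, rotation=None, v=0.15): straight line of the TCP; rotation=None keeps the orientation; v is the mean speed in m/s.
- manip.move_joints(angles): joint-space move.
- manip.move_gripper(opening, strength=None): opening from 0.0 (shut) to 1.0 (fully open); strength is the grip in N (None keeps the last); returns when the fingers have stopped.
- manip.sleep(seconds).
- manip.ik(position, orientation): joint angles nearest the present ones, or None.
- manip.read_camera(name): name is "scene" or "top" or "wrist"; returns a dict with "img" (420x560x3 uint8, red, green, blue), "range_z" (420x560 float32, m along the optical axis (not along the pixel's ray), 0 where there is no reading), "mtx" (3x3 intrinsics, pixels), "dist_coeffs" ([k1, k2, p1, p2, k3] as OpenCV has them; the pictures are not rectified), "R" (3x3) and "t" (3): a world point X has camera coordinates R X + t. Camera axes: x right, y down, z forward; pixel columns grow to the right and rows downward; lengths in m; the calibration is good to about 2 mm. A picture is of the moment at which its call begins.
A pose or a line that the arm cannot do raises manip.IKError and nothing moves.
- manip.job_done(): hands the job in, once; it reports no verdict.
Readings, each from a call of its own:
- manip.read_clock(): time.
- manip.read_q(): joint angles.
- manip.read_dq(): joint speeds.
- manip.read_joint_torque(): joint torques, N m.
- manip.read_tool_pos(): TCP position.
- manip.read_orientation(): TCP orientation.
- manip.read_wrist_force(): force on the tool from outside, world axes, zero at the start.
- manip.read_moment(): the same for the moment, N m.
- manip.read_gripper_width(): opening from 0.0 (shut) to 1.0 (fully open).
Only numpy, scipy, OpenCV 4.12 (cv2) and the standard library are available. Lean on these libraries where they do the work, as an engineer would, in place of code of your own. Each camera call takes 0.05 s, during which the arm holds its last target. There are 200 camera calls.

### The job

Set the size dial of the green threading head so that its white pointer stands at the red rider on the scale. Then lock the head: press the hexagonal collar down against its spring, turn it clockwise until its yellow pin reaches the notch with the red mark, and let it spring fully back up into that notch. Leave the loose tools and parts around it where they are.

Things in the scene. Friction and masses are not known exactly. Their poses are not given: they have to be found in the camera images.
- head: Green cast threading head, fixed on the bench. Plate 165 x 450 x 12 mm; origin on the bench surface, z up, x away from its front. The collar's axis stands at x 0, y +85 mm, the dial's at x 0, y -100 mm of this frame.
- locked_mark (a point): Red mark at the locked notch, 65.5 mm from the collar's axis, 54 mm above the bench. It is on a fixed steel guard ring round the collar (outer radius 69 mm, inner 48 mm, top 52 mm above the bench) with two gaps for the pin: a wide one (three white marks: unlocked bay) and a narrow one (this red mark: locked notch).
- collar (a joint): Turn of the lock collar, rad, growing clockwise seen from above. Start 0.02 to 0.43 (pin in the unlocked bay). Pin centred in the locked notch at 2.60; hard stop at 2.65. Between about 0.50 and 2.55 the guard ring holds the pin down. Stays where it is left (friction 0.12 N m).
- press (a joint): Height of the collar on its spring, m: 0 up, -0.0085 fully down (hard stop). Pressing needs about 6 N at first, 11 N fully down. The pin passes under the ring below about -0.006. In the bay and in the locked notch it springs up to 0 when let go; between them it rests under the ring at about -0.006, where it may be let go and regrasped.
- collar_top (a point): Centre of the top of the collar's hexagon, on its axis, 104 mm above the bench when up (a 5.5 mm stub stands above). Steel hexagon 56 mm across flats, 32 mm high; below it a dark round shoulder, radius 44 mm, that fingertips can press on. Its z: axis of turning; its x: to the pin, normal to a pair of flats (as are the directions 60 and 120 deg from it).
- collar_pin (a point): Top of the yellow pin that sticks out of the collar's shoulder, at radius 60 mm, 52 mm above the bench when up; pin 11 mm wide, out to radius 62 mm.
- dial (a joint): Turn of the size dial, rad, growing clockwise seen from above. Start 0 to 0.6; stops at -0.1 and 3.3. Stays where it is left (friction 0.06 N m).
- dial_top (a point): Centre of the top of the dial's black grip bar, on its axis, 72.5 mm above the bench. Bar 66 mm long (its x axis, towards the pointer), 16 mm thick (its y), 30 mm high, on a disc of radius 36 mm.
- dial_pointer (a point): Just beyond the tip of the dial's white pointer, at radius 46 mm from the dial's axis.
- rider_mark (a point): Inner end of the red rider, a fixed 14 x 6 x 6 mm block on the white scale, at radius 46 mm from the dial's axis, 38 mm above the bench. Its angle on the scale varies.
- die_a: Loose round die, 60 mm across, 16 mm high, lying on the head's plate. Origin under its centre.
- die_b: Loose round die, 68 mm across, 18 mm high, on the bench in front of the head. Origin under its centre.
- tap_wrench: Loose steel tap wrench, 234 mm long (along its x), 18 mm high, behind the head. Origin under its centre.
- screwdriver: Loose screwdriver, 190 mm long (along its x), wooden handle, in front of the head.
- oil: Loose oil bottle, 66 mm across, 150 mm high, on the left. Origin under its centre.
- yoke: Loose steel yoke, 52 x 40 mm, 82 mm high, on the right. Origin under its centre.
- tin: Loose grease tin, 70 mm across, 80 mm high, on the left. Origin under its centre.

How it is judged:
On the way, in this order (a step that is already met when the one before it is completed fails the run):
1. the dial's pointer stands at the red rider while the collar is still unlocked (horizontal distance between dial_pointer and rider_mark below 0.005 m and value of joint collar below 0.6 rad), for 0.2 s.
2. the collar is turned to the locked mark and has sprung up into its notch (value of joint collar above 2.5 rad and value of joint press above -0.002 m), for 0.2 s.
At the end, for the whole second after the job is handed in: The dial's pointer is within 5 mm of the red rider's mark, the collar is turned past 2.5 rad with its pin in the locked notch, and it has sprung up to within 2 mm of fully up (all of step 2 and horizontal distance between dial_pointer and rider_mark below 0.005 m); the robot touches nothing.
It fails at once if a loose tool or part is moved by more than 40 mm (distance of any of die_a, die_b, tap_wrench, screwdriver, oil, yoke, tin from where it was at the start of the episode above 0.04 m).
It also fails if it takes over 72 s, if anything falls off the work surface, if the arm or the gripper's body presses on something with over 40 N, if the wrist force passes 120 N, or if a joint passes its speed limit or range.

## Working session

There is one attempt and no reset: what is moved stays moved. The work goes in short steps, each a Python script; the robot and the scene stay as the last script left them, time stands still between calls to the robot, and variables do not carry over. Pictures are saved under pics/ and viewed, about 8 in all and at most 12, crops included, and the job is handed in when it is done.

```bash
ls; mkdir -p pics
cat > h.py <<'E'
import numpy as np, cv2
from station import manip
from scipy.spatial.transform import Rotation as Rn
def shot(name):
    c=manip.read_camera(name); return c
def save(c,fn,crop=None,scale=1):
    im=c['img'][...,::-1]
    if crop: u0,v0,u1,v1=crop; im=im[v0:v1,u0:u1]
    cv2.imwrite('pics/'+fn,cv2.resize(im,None,fx=scale,fy=scale,interpolation=cv2.INTER_CUBIC))
def ray(c,uv):
    p=cv2.undistortPoints(np.array(uv,float).reshape(-1,1,2),c['mtx'],np.array(c['dist_coeffs'])).reshape(-1,2)
    d=np.c_[p,np.ones(len(p))]; R=np.array(c['R']);t=np.array(c['t'])
    return -R.T@t, d@R   # origin, dirs (world)
def atz(c,uv,z):
    o,d=ray(c,uv); z=np.broadcast_to(z,len(d)); return o+d*((z-o[2])/d[:,2])[:,None]
def cloud(c):
    h,w=c['range_z'].shape; u,v=np.meshgrid(np.arange(w),np.arange(h))
    o,d=ray(c,np.stack([u,v],-1).reshape(-1,2)); return (o+d*c['range_z'].reshape(-1,1)).reshape(h,w,3)
def down(yaw): # tool x down, tool y at yaw in world
    x=np.array([0,0,-1.]);y=np.array([np.cos(yaw),np.sin(yaw),0]);return Rn.from_matrix(np.c_[x,y,np.cross(x,y)]).as_quat()
E
python3 - <<'E'
from h import *
import pickle
c=shot('top');save(c,'top.png',scale=1.4);s=shot('scene');save(s,'scene.png',scale=1.4)
pickle.dump((c,s),open('c0.pkl','wb'))
print(manip.read_clock(),manip.read_orientation(), -np.array(c['R']).T@c['t'])
x=Rn.from_quat(manip.read_orientation()).as_matrix();print(x)
E
```

```text
pics
0.1 [ 0.09454389  0.70083025 -0.09566062  0.70053369] [ 0.35656447 -0.01467664  1.08807664]
[[-6.27995117e-04  2.66545410e-01  9.63822157e-01]
 [-1.50853907e-03  9.63820998e-01 -2.66546072e-01]
 [-9.99998665e-01 -1.62135301e-03 -2.03180716e-04]]
```

View pics/top.png

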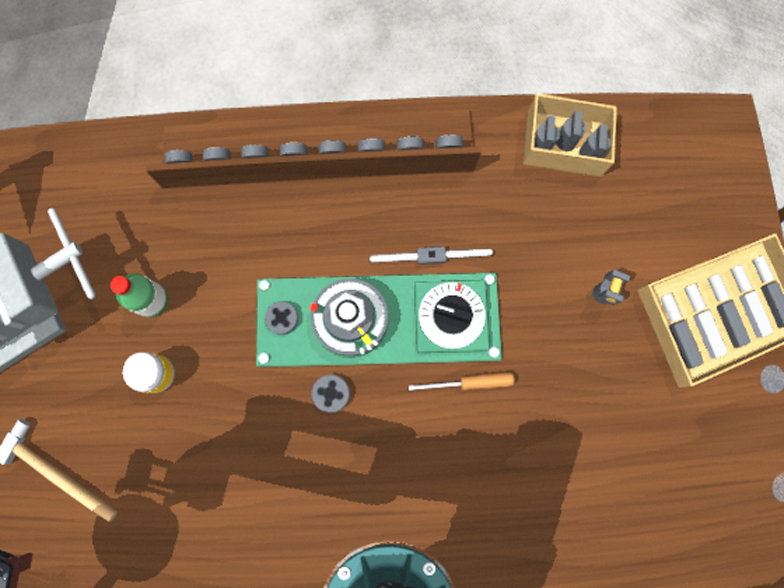

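View pics/scene.png

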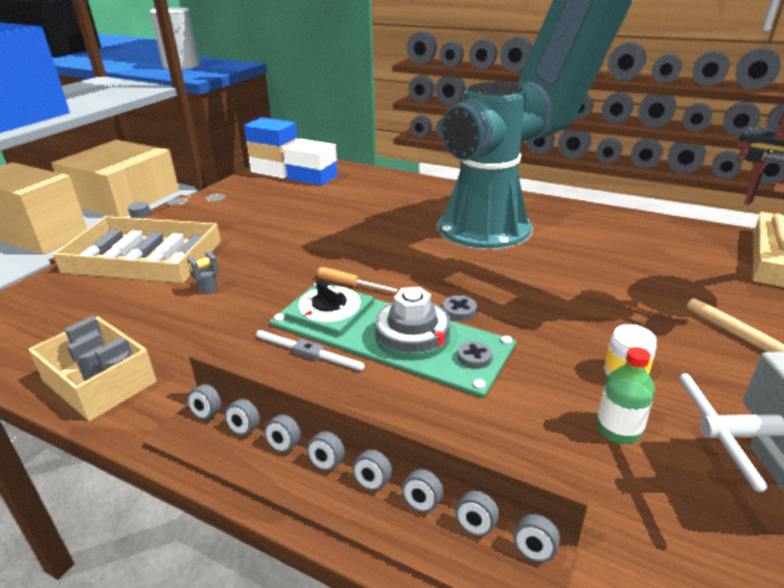

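Top view (1.4x): plate corners near (264,285)…(494,352), collar (347,312), pin (367,340), red locked mark (314,308), dial (452,315), rider (459,287), with the pointer facing left. The scene view agrees. Next I'll measure these and look from above with the wrist camera.

Run:
```python
from h import *
import pickle
c,s=pickle.load(open('c0.pkl','rb'))
uv=np.array([[264,285],[490,279],[494,352],[263,358],[347,311],[452,315],[367,340],[314,308],[459,287]])/1.4
P=atz(c,uv,[.014]*4+[.1095,.0725,.052,.054,.038]);print(P.round(4))
co,di=P[4,:2],P[5,:2]; print('dist',np.linalg.norm(co-di), 'pinr',np.linalg.norm(P[6,:2]-co),'markr',np.linalg.norm(P[7,:2]-co),'rider r',np.linalg.norm(P[8,:2]-di))
print(manip.read_wrist_force())
m=(co+di)/2
for z in (.36,.4):
  for yaw in (np.pi/2,0,-np.pi/2):
    q=manip.ik([m[0]-0.03,m[1],z],down(yaw));print(z,yaw,q)
manip.goto([m[0]-.03,m[1],.36],down(np.pi/2))
w=shot('wrist');save(w,'w1.png',scale=1.4);pickle.dump(w,open('w1.pkl','wb'))
print(-w['R'].T@w['t'],manip.read_clock(),manip.read_q())
```

```text
[[ 0.5936  0.203   0.014 ]
 [ 0.5835 -0.2195  0.014 ]
 [ 0.447  -0.2154  0.014 ]
 [ 0.4574  0.2066  0.014 ]
 [ 0.5207  0.0438  0.1095]
 [ 0.5105 -0.1363  0.0725]
 [ 0.4768  0.0141  0.052 ]
 [ 0.5384  0.1057  0.054 ]
 [ 0.5664 -0.1569  0.038 ]]
dist 0.18039286819300449 pinr 0.05299494875514939 markr 0.06430577853978231 rider r 0.05962012410521573
[-0.08774278  0.36132124  0.10757566]
0.36 1.5707963267948966 [-2.36651737e-01  9.08416977e-02  1.52996755e+00 -4.44089210e-16
  1.52078341e+00 -1.80744806e+00]
0.36 0 [-2.36651737e-01  9.08416977e-02  1.52996755e+00 -4.44089210e-16
  1.52078341e+00 -2.36651737e-01]
0.36 -1.5707963267948966 [-2.36651737e-01  9.08416977e-02  1.52996755e+00 -4.44089210e-16
  1.52078341e+00  1.33414459e+00]
0.4 1.5707963267948966 [-2.36651737e-01  7.38791078e-02  1.45650181e+00 -4.44089210e-16
  1.61121173e+00 -1.80744806e+00]
0.4 0 [-2.36651737e-01  7.38791078e-02  1.45650181e+00 -4.44089210e-16
  1.61121173e+00 -2.36651737e-01]
0.4 -1.5707963267948966 [-2.36651737e-01  7.38791078e-02  1.45650181e+00 -4.44089210e-16
  1.61121173e+00  1.33414459e+00]
[ 0.40804369 -0.04571704  0.52234274] 2.6917 [-2.35497482e-01  9.10716395e-02  1.53014738e+00  2.22079463e-04
  1.52075903e+00 -1.80723597e+00]
```

View pics/w1.png

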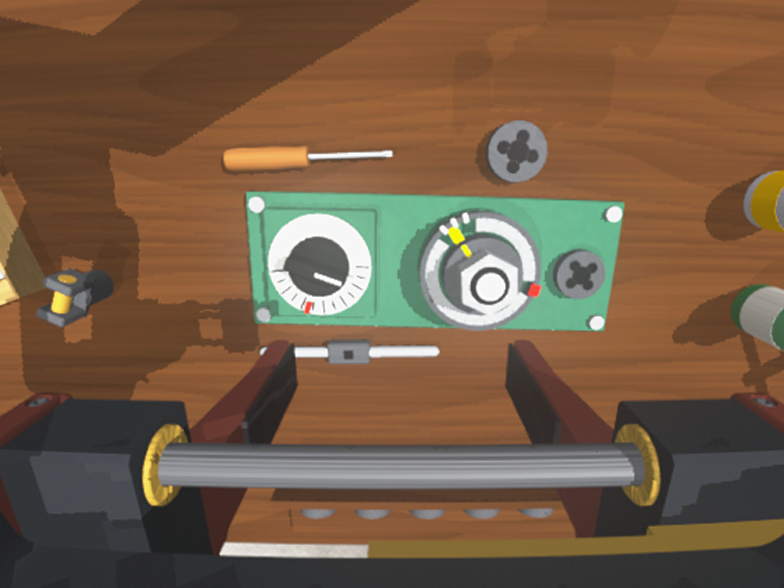

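```bash
cat > fit.py <<'E'
from h import *
import pickle
w=pickle.load(open('w1.pkl','rb'))
hsv=cv2.cvtColor(w['img'],cv2.COLOR_RGB2HSV)
H,S,V=[hsv[...,i].astype(int) for i in range(3)]
def comp(mask):
    n,l,st,ce=cv2.connectedComponentsWithStats(mask.astype(np.uint8)); 
    return [(st[i],ce[i],l==i) for i in range(1,n) if st[i,4]>8]
g=[k for k in comp((H>55)&(H<90)&(S>80)) if k[0][4]>3000 ]
m=max(g,key=lambda k:k[0][4])[2]; v,u=np.nonzero(m)
P=atz(w,np.c_[u,v],.012)[:,:2]
r=cv2.minAreaRect((P*1000).astype(np.float32));print(r)
box=cv2.boxPoints(r)/1000
ctr=np.array(r[0])/1000
e=max((box[1]-box[0],box[2]-box[1]),key=np.linalg.norm); e/=np.linalg.norm(e); e*=np.sign(e[1])
ey=e; ex=np.array([e[1],-e[0]])
co=ctr+.085*ey; di=ctr-.1*ey
print('ctr',ctr,'yaw',np.arctan2(ex[1],ex[0]),'collar',co,'dial',di)
def pol(p,c): d=p[:2]-c; return np.hypot(*d),np.arctan2(d[1],d[0])
for nm,mk,z,c in (('red',((H<6)|(H>174))&(S>180)&(V>120),None,None),('yel',(H>25)&(H<33)&(S>180)&(V>150),None,None)):
    for st,ce,_ in comp(mk):
        if 150/1.4<ce[0]<630/1.4 and 190/1.4<ce[1]<340/1.4:
            print(nm,ce*1.4,st[4],'dial z.044',pol(atz(w,[ce],.044)[0],di),'collar z.054',pol(atz(w,[ce],.053)[0],co))
for p,z in (((490,286),.1095),):
    print('stub',atz(w,[np.array(p)/1.4],z))
v,u=np.nonzero(m)
q=atz(w,np.array([[314,274],[341,285]])/1.4,.0725);print('pointer line',q,pol(q[0],di),pol(q[1],di))
C=cloud(w); D=C[190:210,200:245]; print('bar top z',np.percentile(D[...,2],[5,50,99]))
k=(np.abs(C[...,2]-.104)<.004)&(np.hypot(C[...,0]-co[0],C[...,1]-co[1])<.05); print('hex ctr cloud',C[k].mean(0),k.sum())
K=(C[...,2]>.067)&(C[...,2]<.08)&(np.hypot(C[...,0]-di[0],C[...,1]-di[1])<.045);B=C[K];print('bar',B.mean(0),K.sum());
uu,ss,vt=np.linalg.svd(B[:,:2]-B[:,:2].mean(0));print('bar axis',np.arctan2(vt[0,1],vt[0,0]))
hull=cv2.minAreaRect((C[k][:,:2]*1000).astype(np.float32));print('hex rect',hull)
E
python3 fit.py; python3 -c "
from h import *
import pickle
w=pickle.load(open('w1.pkl','rb'));save(w,'w1c.png',(180,130,400,240),3.5)"
```

```text
((520.6036376953125, -6.4074249267578125), (446.3600769042969, 162.8186798095703), 88.5836181640625)
ctr [ 0.52060364 -0.00640742] yaw -0.024720494 collar [0.52270467 0.0785666 ] dial [ 0.51813184 -0.10637687]
red [533.76666667 289.73333333] 42 dial z.044 (np.float64(0.2172713913109278), np.float64(1.4492116525084056)) collar z.054 (np.float64(0.033798718002067595), np.float64(0.9662111672043174))
red [307.35384615 306.92307692] 13 dial z.044 (np.float64(0.06840708846603814), np.float64(-0.805620264948557)) collar z.054 (np.float64(0.23560725475994782), np.float64(-1.4008527534584891))
yel [455.55263158 234.99736842] 76 dial z.044 (np.float64(0.1275258607989579), np.float64(1.8679961484257177)) collar z.054 (np.float64(0.07739764438450221), np.float64(-2.164308696869772))
yel [465.675      250.30833333] 24 dial z.044 (np.float64(0.13549156543576452), np.float64(1.7188885474469977)) collar z.054 (np.float64(0.058535845905434966), np.float64(-2.036009592742089))
stub [[0.5219287  0.04352971 0.1095    ]]
pointer line [[ 0.51866107 -0.13960141  0.0725    ]
 [ 0.53100664 -0.11081334  0.0725    ]] (np.float64(0.03322875556296412), np.float64(-1.5548688297452498)) (np.float64(0.013617738453513635), np.float64(-0.3318432909959718))
bar top z [0.03277666 0.04390601 0.0747291 ]
hex ctr cloud [0.52119686 0.05124966 0.1044516 ] 676
bar [ 0.52013233 -0.13037254  0.07236868] 303
bar axis 1.2047137518385018
hex rect ((521.9730224609375, 49.49256134033203), (64.12903594970703, 41.92589569091797), 4.292821407318115)
```

View pics/w1c.png

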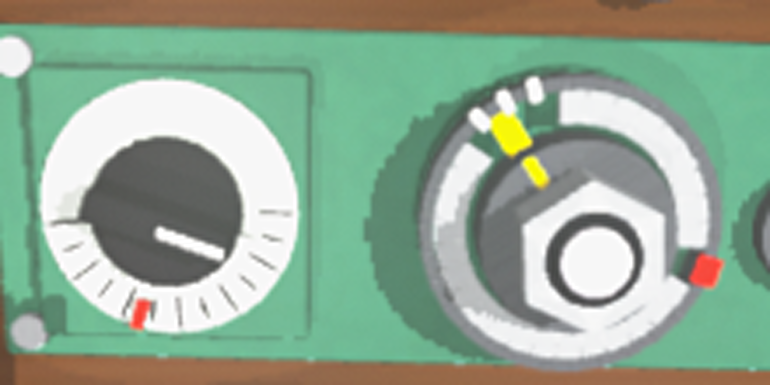

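The crop shows the pointer bar aimed lower right, the rider at crop (140,314), the dial centre near (165,210) and the collar stub at (593,260). Both cameras put the stub at y≈0.0436, so the head origin is not the plate centre. I'll re-derive the axes from the stub.

```bash
cat > fit2.py <<'E'
from h import *
import pickle,sys
w=pickle.load(open('w1.pkl','rb'))
def cp(x,y): return np.array([180+x/3.5,130+y/3.5])
co=atz(w,[cp(593,260)],.1095)[0,:2]; yaw=-.0247; ey=np.array([-np.sin(yaw),np.cos(yaw)]); di=co-.185*ey
print('collar',co,'dial',di)
def pol(uv,z,c): d=atz(w,[uv],z)[0,:2]-c; return np.hypot(*d).round(4),np.degrees(np.arctan2(d[1],d[0])).round(1)
print('disc ctr',[atz(w,[cp(168,206)],z)[0,:2] for z in (.03,.035)])
print('rider',pol(np.array([307.35,306.9])/1.4,.042,di),pol(cp(144,303),.044,di))
a,b=[atz(w,[cp(*p)],.0725)[0,:2] for p in ((157,232),(222,256))]
print('ptr',np.degrees(np.arctan2(*(b-a)[::-1])),pol(cp(222,256),.0725,di),pol(cp(157,232),.0725,di))
print('pin',pol(np.array([455.5,235])/1.4,.052,co),pol(cp(536,172),.072,co),'red',pol(np.array([533.8,289.7])/1.4,.054,co))
hexc=[(523,213),(590,178),(664,221),(664,295),(590,333),(526,290)]
print('hex',[pol(cp(*p),.104,co) for p in hexc])
E
python3 fit2.py
```

```text
collar [0.52192904 0.04272536] dial [ 0.51736    -0.14221821]
disc ctr [array([ 0.51750662, -0.14167117]), array([ 0.51639497, -0.1406967 ])]
rider (np.float64(0.0507), np.float64(-16.0)) (np.float64(0.0448), np.float64(-13.6))
ptr 68.79472114888031 (np.float64(0.0338), np.float64(67.4)) (np.float64(0.0041), np.float64(57.5))
pin (np.float64(0.0509), np.float64(-146.3)) (np.float64(0.0341), np.float64(-146.9)) red (np.float64(0.0663), np.float64(72.8))
hex [(np.float64(0.0333), np.float64(-122.6)), (np.float64(0.0323), np.float64(-176.5)), (np.float64(0.0325), np.float64(117.0)), (np.float64(0.0354), np.float64(62.4)), (np.float64(0.0329), np.float64(3.1)), (np.float64(0.0293), np.float64(-60.9))]
```

Run:
```python
from h import *
import pickle
di=np.array([.5173,-.1418])
manip.move_gripper(.5,20)
manip.goto([*di,.17],down(np.radians(68.8-90)))
w=shot('wrist');save(w,'w2.png',scale=1.4);pickle.dump(w,open('w2.pkl','wb'))
print(manip.read_q(),manip.read_clock(),manip.read_gripper_width())
```

```text
[-3.96104765e-01  3.23342428e-01  1.71065090e+00  9.50490378e-05
  1.10671755e+00 -2.70533175e-02] 5.1333 0.4996879803360801
```

View pics/w2.png

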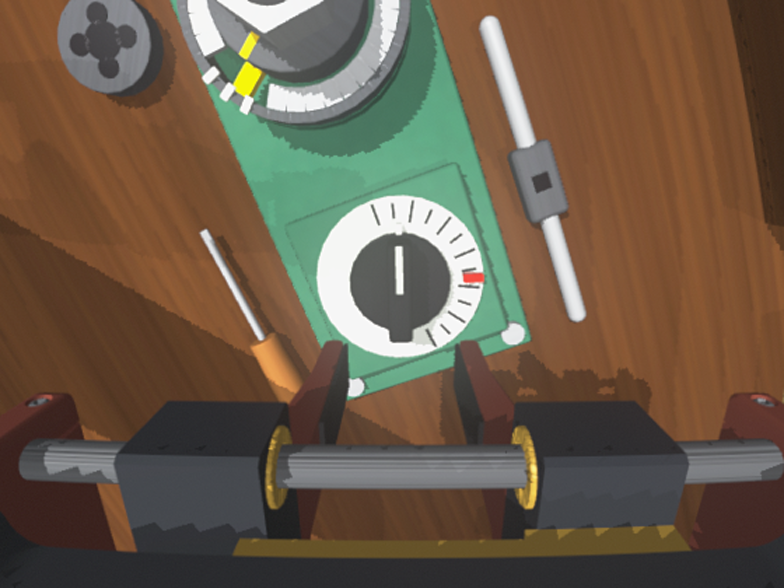

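The close view shows the stripe vertical at x≈398, so it is aligned with the jaws. The rider is at (473,278), the pointer tip near (398,229) and the scale disc centred near (400,276).

Run:
```python
from h import *
import pickle
w=pickle.load(open('w2.pkl','rb'))
f=lambda uv,z:atz(w,np.array(uv)/1.4,z)[:,:2]
print('disc ctr',f([[400,276]],.035))
st=f([[398,248],[399,293]],.0725);print('stripe',st,np.degrees(np.arctan2(*(st[0]-st[1])[::-1])))
hsv=cv2.cvtColor(w['img'],cv2.COLOR_RGB2HSV);r=((hsv[...,0]<6)|(hsv[...,0]>174))&(hsv[...,1]>180)&(hsv[...,2]>120)
v,u=np.nonzero(r); k=(abs(u*1.4-473)<20)&(abs(v*1.4-278)<15); ce=[[u[k].mean()*1.4,v[k].mean()*1.4]];print(ce)
for di in ([.5173,-.1418],f([[400,276]],.035)[0]):
  for p,z in ((f(ce,.042)[0],0),(f([[398,229]],.04)[0],1)):
    d=p-di;print(np.hypot(*d),np.degrees(np.arctan2(*d[::-1])))
C=cloud(w);K=(abs(C[...,2]-.0725)<.003)&(np.hypot(C[...,0]-.5173,C[...,1]+.1418)<.045);u0=C[K][:,:2]
print(cv2.minAreaRect((u0*1000).astype(np.float32)),K.sum())
```

```text
disc ctr [[ 0.51961638 -0.13807116]]
stripe [[ 0.52834257 -0.11232871]
 [ 0.51847124 -0.13938765]] 69.95758932338978
[[np.float64(473.17499999999995), np.float64(277.34999999999997)]]
0.052326754173895706 -15.58651015885214
0.038623528857510935 69.5895332829275
0.051270947528022144 -20.301139797904312
0.03433200681031326 71.04252250161113
((518.1277465820312, -140.63128662109375), (65.26020050048828, 15.868205070495605), 69.24954223632812) 1250
```

Run:
```python
from h import *
import pickle
di=np.array([.518,-.1409]); y0=np.radians(69.3-90)
manip.goto([*di,.10],down(y0)); manip.servo_line([*di,.05],v=.08)
print('f',manip.read_wrist_force())
manip.move_gripper(0.0,20); print('w',manip.read_gripper_width()*88,manip.read_wrist_force())
q=np.array(manip.read_q())
for k in range(1,7):
    t=q.copy(); t[5]+=np.radians(86.1)*k/6; manip.move_joints(t)
    print(k,manip.read_wrist_force().round(1) if hasattr(manip.read_wrist_force(),'round') else manip.read_wrist_force(),manip.read_moment()[2], manip.read_clock())
manip.move_gripper(.5)
manip.servo_line([*di,.17],v=.15)
w=shot('wrist');save(w,'w3.png',scale=1.4);pickle.dump(w,open('w3.pkl','wb'));print(manip.read_clock())
```

```text
f [-0.32712665 -0.06986402  0.16166246]
w 16.088758409331167 [-3.26091957  1.59105388  6.73278748]
1 [-0.9  0.6  2. ] -0.0683252410049049 7.1917
2 [-0.7  0.1  1.9] -0.06006275249004437 7.5417
3 [-0.5 -1.4  1.7] -0.054850092946777076 7.8917
4 [-0.2 -2.9  0.9] -0.10534187053557528 8.2417
5 [ 0.5 -4.4 -0.2] -0.017170851827780192 8.5917
6 [-0.8 -5.  -0. ] -0.07401284109844669 8.9417
10.575
```

View pics/w3.png

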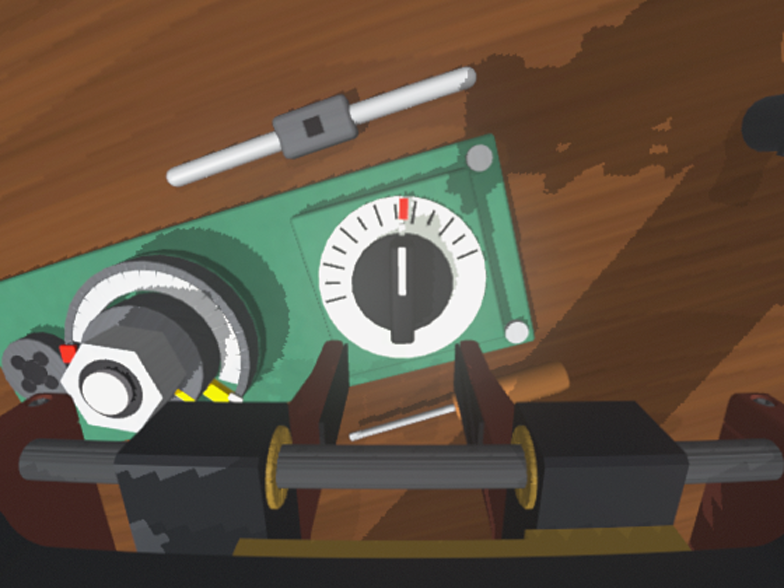

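The rider (404,208) and pointer tip (402,230) line up within about 2 px (~1.5 mm), well inside 5 mm. The dial is set; on to the collar.

Run:
```python
from h import *
import pickle
co=np.array([.5222,.0432]); y0=np.radians(93.4)
manip.move_gripper(1.0)
manip.servo_line([.518,-.141,.22],v=.2)
manip.goto([*co,.20],down(y0))
w=shot('wrist');save(w,'w4.png',scale=1.4);pickle.dump(w,open('w4.pkl','wb'));print(manip.read_clock(),manip.read_q())
C=cloud(w);K=(abs(C[...,2]-.104)<.0025)&(np.hypot(C[...,0]-co[0],C[...,1]-co[1])<.045);B=C[K][:,:2]
print(B.mean(0),K.sum())
h=cv2.convexHull((B*1000).astype(np.float32))[:,0]/1000
for a in range(0,180,3):
    n=np.array([np.cos(np.radians(a)),np.sin(np.radians(a))]);p=B@n;lo,hi=np.percentile(p,[.5,99.5]);print(a,round(1000*(hi-lo),1),end='; ')
```

```text
14.5083 [-4.95884863e-02  2.73256622e-01  1.70163170e+00 -2.45679330e-05
  1.16676768e+00 -1.67916778e+00]
[0.52068763 0.04385421] 2575
0 60.4; 3 60.3; 6 60.3; 9 60.1; 12 59.8; 15 59.6; 18 59.1; 21 58.3; 24 57.5; 27 56.9; 30 56.3; 33 55.7; 36 55.8; 39 56.3; 42 57.1; 45 57.7; 48 58.1; 51 58.7; 54 59.4; 57 59.7; 60 60.1; 63 60.1; 66 60.3; 69 60.0; 72 59.6; 75 59.3; 78 58.8; 81 58.1; 84 57.3; 87 56.6; 90 55.9; 93 55.4; 96 55.5; 99 56.0; 102 56.8; 105 57.2; 108 57.9; 111 58.5; 114 59.0; 117 59.3; 120 59.5; 123 59.8; 126 59.7; 129 59.7; 132 59.6; 135 59.0; 138 58.5; 141 58.2; 144 57.5; 147 56.8; 150 56.1; 153 55.6; 156 55.8; 159 56.4; 162 57.1; 165 57.8; 168 58.4; 171 59.1; 174 59.7; 177 60.1;
```

View pics/w4.png

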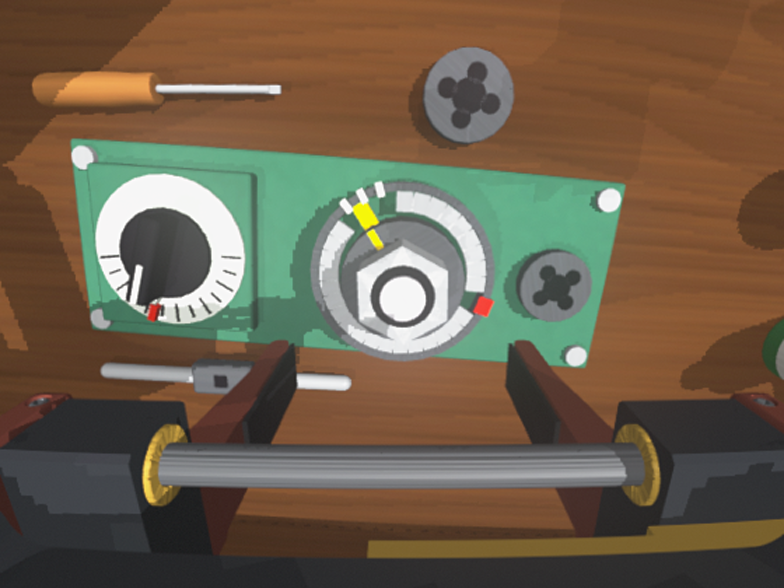

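The collar view shows the pin at (366,214), the red mark at (483,306) and the stub at (402,297). The flat normals fit 94.2° with 55.5 mm across flats (56 nominal). Next: grip and press.

Run:
```python
from h import *
import pickle
w=pickle.load(open('w4.pkl','rb'))
co=np.array([.5214,.0436])
for p,z in (((483,306),.054),((366,214),.052),((376,239),.072)):
    d=atz(w,[np.array(p)/1.4],z)[0,:2]-co;print(np.hypot(*d),np.degrees(np.arctan2(*d[::-1])))
y0=np.radians(94.2)
manip.goto([*co,.125],down(y0)); manip.servo_line([*co,.0735],v=.06)
print('f',manip.read_wrist_force())
manip.move_gripper(0.0,35); print('w',manip.read_gripper_width()*88,manip.read_wrist_force())
for z in (.070,.068,.0665,.0655):
    manip.servo_line([*co,z],v=.02); manip.sleep(.1); print(z,manip.read_tool_pos(),manip.read_wrist_force(),manip.read_gripper_width()*88)
print(manip.read_clock(),manip.read_q(),manip.read_moment())
```

```text
0.06600387618246092 72.03569621839071
0.05157964253144637 -146.77309529600058
0.03472698338368947 -146.11387948809914
f [-0.39108643  0.5679793  -0.79646062]
w 55.60897968328582 [-0.04512206  0.20071462  1.91843312]
0.07 [0.52151601 0.04373593 0.07054397] [-1.22635055  1.66977589  7.87440685] 55.91039480936874
0.068 [0.52154267 0.04372372 0.06866489] [-1.83527145  0.21803404  8.41864578] 55.83985271973917
0.0665 [0.52154137 0.04372463 0.06726066] [-2.21861402  1.29097587  9.57403034] 56.15287593403549
0.0655 [0.52154233 0.04371384 0.06631367] [-2.06616018  1.06078446  9.49754988] 56.05820170970053
17.9917 [-4.85116470e-02  4.49069005e-01  1.83812982e+00  1.85638313e-04
  8.53912548e-01 -1.69274914e+00] [ 0.17483798  0.51248757 -0.05396091]
```

Run:
```python
from h import *
co=np.array([.5214,.0436])
for z in (.0645,):
    manip.servo_line([*co,z],v=.02); manip.sleep(.1); print(z,manip.read_tool_pos()[2],manip.read_wrist_force()[2])
q=np.array(manip.read_q()); q0=q[5]; np.save('q0.npy',q)
for a in list(range(12,133,12))+[135,138,140,141,142,143,144]:
    t=q.copy(); t[5]=q0+np.radians(a); manip.move_joints(t); manip.sleep(.05)
    m=manip.read_moment()[2]; print(a,np.round(manip.read_wrist_force(),1),round(m,3),round(np.degrees(manip.read_q()[5]-q0),2),round(manip.read_clock(),2))
    if abs(m)>.6: print('stop');break
```

```text
0.0645 0.0653616058744139 10.288563890977478
12 [-3.4  0.2  9.6] -0.159 12.01 18.71
24 [-1.9 -0.3 10.8] -0.121 24.01 19.07
36 [-2.2  0.6 10.6] -0.104 36.02 19.44
48 [-2.5  0.6 10.7] -0.147 48.01 19.81
60 [-2.8  0.3 10. ] -0.096 60.01 20.18
72 [-3.2  0.6 10.4] -0.097 72.02 20.54
84 [-2.3  1.  10. ] -0.097 84.02 20.91
96 [-2.   0.3 10.1] -0.16 96.02 21.27
108 [-2.9  0.4 10.8] -0.101 108.02 21.64
120 [-2.3  1.7 10.3] -0.117 120.01 22.01
132 [-2.5  1.6 10.5] -0.142 132.02 22.38
135 [-1.4  1.2 10.3] -0.163 135.01 22.68
138 [-2.5  1.8 10. ] -0.123 138.01 22.98
140 [-1.2  1.1  9.9] -0.02 140.01 23.27
141 [-2.2  1.3 11.1] 0.024 141.0 23.57
142 [-3.2  1.2 10.6] 0.068 142.0 23.88
143 [-3.   2.  11.2] 0.031 143.0 24.18
144 [-1.7  1.6 11.2] 0.025 144.0 24.48
```

Run:
```python
from h import *
w=shot('wrist');s=shot('scene')
a=cv2.resize(w['img'],None,fx=1.4,fy=1.4)[:420]; b=cv2.resize(s['img'][150:290,180:400],None,fx=2.6,fy=2.6)
b=b[:,:]; im=np.zeros((600,784,3),np.uint8)
a=cv2.resize(a,(392,210)); 
cv2.imwrite('pics/x.png',cv2.resize(s['img'][170:280,220:380],None,fx=5,fy=5,interpolation=cv2.INTER_CUBIC)[...,::-1])
print(manip.read_gripper_width()*88,manip.read_tool_pos(),manip.read_clock())
```

```text
56.22455583288957 [0.52142255 0.04395469 0.06612028] 24.575
```

View pics/x.png

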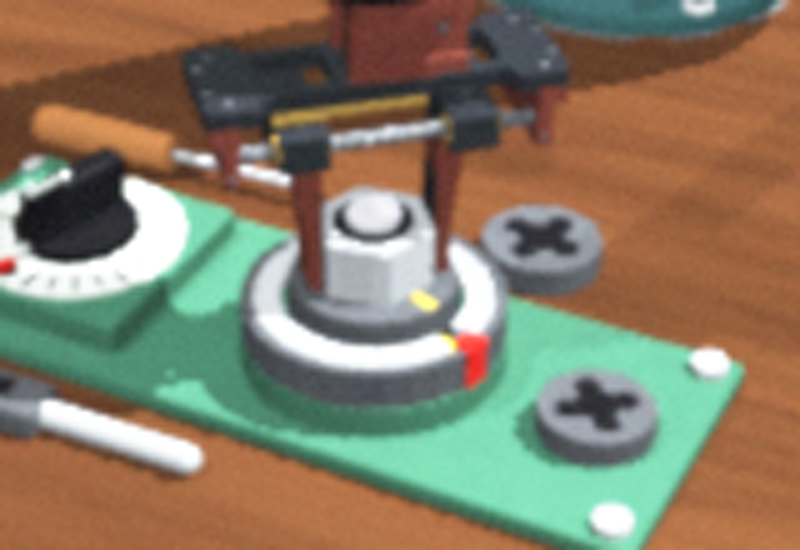

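The pin (yellow, ~(449,343)) sits beside the red mark (473,355) in the ring gap. I'll back off to the computed notch centre and let it rise with the grip.

Run:
```python
from h import *
co=np.array([.5214,.0436])
q=np.load('q0.npy'); t=np.array(manip.read_q()); t=q.copy()
t[5]=q[5]+np.radians(142); manip.move_joints(t); manip.sleep(.1); print('Mz',manip.read_moment()[2])
for z in (.0665,.0685,.0705,.0725,.0735):
    manip.servo_line([*co,z],v=.02); manip.sleep(.1); print(z,manip.read_tool_pos()[2],manip.read_wrist_force()[2],manip.read_moment()[2])
print(manip.read_clock())
```

```text
Mz 0.05309545605098531
0.0665 0.06725287198859484 9.455983070007726 0.13186436890625564
0.0685 0.06918785709511562 9.148204496348797 0.06946357148012931
0.0705 0.07107861490953013 7.996154817303465 0.06118244827474327
0.0725 0.07296335576070952 6.960053705180794 0.03022882642871235
0.0735 0.07359519410166067 4.485756888770997 0.04721754047916486
26.675
```

The upward push followed the spring law all the way up, so the pin isn't held under the ring. Releasing and checking.

Run:
```python
from h import *
import pickle
manip.move_gripper(1.0); print(manip.read_wrist_force())
manip.servo_line([.5214,.0436,.20],v=.15)
manip.goto([.49,-.04,.30],down(np.pi/2))
w=shot('wrist');pickle.dump(w,open('w5.pkl','wb'));save(w,'w5.png',(150,100,430,260),2.8)
co=np.array([.5214,.0436]);C=cloud(w)
K=(np.hypot(C[...,0]-co[0],C[...,1]-co[1])<.026)&(np.hypot(C[...,0]-co[0],C[...,1]-co[1])>.019)&(C[...,2]>.09);print('hex top z',np.median(C[K][:,2]))
print(manip.read_clock(),manip.read_wrist_force())
```

```text
[0.68921755 0.66646276 0.12302556]
hex top z 0.10443975732363964
30.6 [-0.25850105 -0.4879072  -0.17101339]
```

View pics/w5.png

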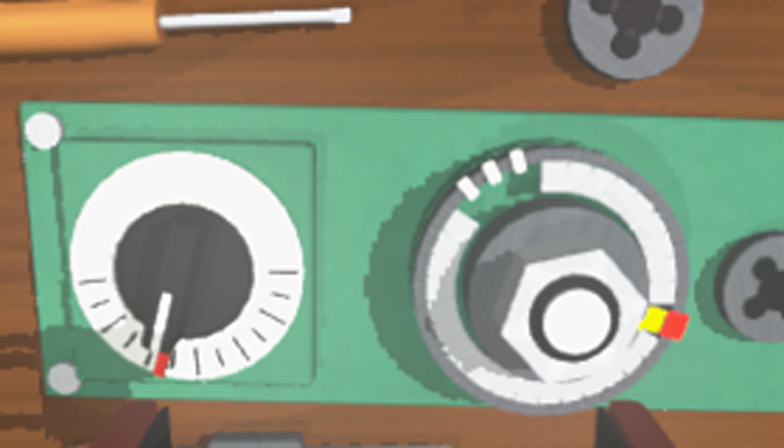

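The yellow pin (652,319) is in the notch beside the red mark (674,324), the hex top is at 104.4 mm (fully up), and the pointer is at the rider (160,364). Handing in.

```bash
python3 -c "
from h import *
manip.job_done(); print(manip.read_clock())"
```

```text
the job is handed in; nothing more can be done
the job is handed in; nothing more can be done
```

The dial is set at the red rider and the collar is locked in its notch. I handed the job in at about 31 s of the 72 s allowed; the system gave no verdict.

- **Dial:** I gripped the bar and turned it about 86° clockwise. The pictures show the pointer within about 1.5 mm of the rider, against the 5 mm allowed.
- **Collar:** I gripped the hexagon, pressed it down with about 10 N and turned it 144° clockwise, then back to 142°. I then raised it with its spring and let go.
- **Last checks:** The yellow pin sits in the notch beside the red mark. The hexagon's top measured 104.4 mm, against 104 mm when fully up. The arm was clear of everything with about 0 N at the wrist. No loose part was touched that I could see, though the oil bottle, tin and yoke were outside the last close-up.
- **What disagreed:**
    - The plate's centre is about 35 mm off the head frame's origin, so I located both axes from the collar stub and the dial bar instead.
    - The turning moment fell to about zero over the last few degrees, so I never felt the hard stop. I relied on the measured angle, the spring force while raising and the pictures instead.

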